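Walk the cast block round to face the fence

ROBOT

A 6-joint arm with a two-finger parallel gripper is mounted at the origin on the work surface. World frame = base frame: x ahead of the robot, y to its left, z up, the work surface at z = 0. Lengths are in m, angles in rad, forces in N, time in s.
With the tool pointing down it reaches from about 0.35 to 0.875 m from the base axis. Payload 4.2 kg.
Tool frame: the origin (TCP) lies at the very end of the fingers, on their centre line; the grasp point (between the pads) lies arm.grasp_offset behind it (arm.grasp_offset is the distance from the TCP to the grasp point, in m); z points along the fingers, y is the line along which they close (so a half turn about z gives the same grasp; the last joint's range is limited). The gripper opens to 85 mm and grips with 20 to 120 N. Pads are 22 mm wide; open, the fingers measure 114 mm over their backs; the gripper's body (76 mm by 85 mm) begins 54 mm behind the grasp point. The pads swing forward as they close: fully open they stand 13 mm farther back than shut.
Start: joints at [0.259, 0.385, 0.008, 0, -1.194, -0.259], TCP at [0.625, 0, 0.231] pointing down, gripper open.
Joint ranges: [-3.14, 3.14], [-1.21, 2.06], [-1.07, 1.41], [-3.16, 2.05], [-2.99, -0.16], [-3.1, 3.1]. Speed limits (rad/s): [2.79, 2.79, 3.14, 3.14, 3.14, 3.14].

INTERFACE

Orientations are given as a unit quaternion [w, x, y, z].
In Python, from workcell import arm gives the robot as it stands.
- The arm moves only by the tool jog_arm, never from a script. Its argument "rows" is a list of rows, each a list of 5 numbers: the closure, from -1 (fully open) to 1 (shut), so that 0 is half open, then the shift along the tool's x, y, z in mm, then the turn about the tool's z in rad. A call has 1 to 5 rows; each row is the pose to reach, as a shift and turn from the pose commanded when the call began, along the tool's axes at that moment; what a row does not reach only later rows make up. A row lasts 1/12 s, in which the tool goes at most 41.7 mm and 7.16 degrees, less where a joint would pass 70% of its speed; a pose out of reach is approached as far as the arm can. A call with a gripper value outside its range is refused whole. The fingers move at their own pace and stop on an object; "newtons" is the grip in N (left out, the last holds). Time passes only in rows, so rows that repeat a pose let the fingers close. It gives the time, the measured TCP pose, the force, the opening and the grip force at its end, in the units of the state.
- arm.state(): the state, without advancing time (a new reading comes with each control period).
- arm.get_image(name): name is "scene" or "side" or "wrist"; returns a dict with "pixels" (384x512x3 uint8, blue, green, red), "mtx" (3x3 intrinsics, pixels), "dist_coeffs" ([k1, k2, p1, p2, k3] as OpenCV has them; the pictures are not rectified), "xyz" and "rotation" of the camera in the world. Camera axes: x right, y up, looking along -z (the intrinsics and any distortion apply to the point x, -y, -z); pixel columns grow to the right and rows downward; lengths in m; the calibration is good to about 2 mm. A picture is of the moment at which its call begins. There is no depth.
- arm.finish_job(): hands the job in; it is judged then, once.
Trained networks look in a picture, given as the dict that the camera call returned (one of the last four; its "shot" number tells which), for a name from the list of things; names that differ only in an ending like _2 or _b are one class to them, and where a whole thing is asked for, a point or a joint stands for the part that bears it (a point fixed in the world has none). Each returns a list of dicts, best first, with "score" (0 to 1); they miss things now and then, are a little off and sometimes report something else, mostly with a low value. They report only what shows in the picture. A call takes as long as a camera call.
- arm.silhouettes(picture, thing): "mask" (384x512 bool, what is visible of it) and "rect" ([centre column, centre row, width, height] in pixels, round what is visible of it).
- arm.pinpoint(picture, thing): "pixel" ([column, row] in pixels: a listed point, or the origin of a listed thing).
The state is a dict: "time_s": time; "qpos": joint angles; "qvel": joint speeds; "tau": joint torques, N m; "tcp_pos": TCP position; "eef_rot": TCP orientation; "wrist_force": force on the tool from outside, world axes, zero at the start; "ft_torque": the same for the moment, N m; "width": finger opening in m; "gripper_force": force on a finger pad.
Only numpy, scipy, OpenCV 4.12 (cv2) and the standard library are available. Lean on these libraries where they do the work, as an engineer would, in place of code of your own. Each camera call takes 0.05 s, during which the arm holds its last target. There are 200 camera calls.

TASK

With the fingertips, push the heavy square cast block round and forward, a corner at a time, until one of its sides squarely faces the wooden fence, wholly in front of it, with a gap of 20 mm (10 mm either way is fine) left between them for a chair slat. The block slides flat on the bench throughout: it is not lifted or tipped, and it must not touch the fence. Leave the bottle, jar and screwdriver where they are, and take the hand away.

Things in the scene. Friction and masses are not known exactly. Their poses are not given: they have to be found in the camera images.
- block: Heavy square cast aluminium block, 110 x 110 mm, 45 high, 1.4 kg, flat sides, four 12 to 18 mm hollows in its top; too wide to grasp; stands on a round foot 80 mm wide, 4 mm high. Origin: centre of the foot's underside; x, y square to its sides, z up. Any of the four sides may face the fence. Pushing takes some 5 to 18 N; it stops when the push stops; pushed near a corner it turns as well as moves.
- fence_face (a point): Middle of the lower edge of the face, toward block and robot, of a dark wooden fence bar: 320 mm long, 40 thick, 50 high, screwed down by two steel angles behind. y axis along the face (160 mm either way), x axis through the fence away from the block (the block is on the -x side), z up. With a 20 mm gap and a side square to the face the block's origin is at x = -0.075 m here.
- glue: White plastic glue bottle, 56 mm wide, 150 mm tall, standing; origin at the centre of its underside, z up. Bystander.
- jar: Amber glass jar with a steel lid, 68 mm wide, 85 mm tall, standing; origin at the centre of its underside, z up. Bystander.
- driver: Screwdriver lying on the bench, about 200 mm long, lying along its own x axis; origin near its middle. Bystander.

How it is judged:
By the outcome, as a careful person would: the job done as asked, in the order asked, and still so for the second after the job is handed in, with the robot touching nothing.
It also fails if it takes over 67 s, if anything falls off the work surface, if the arm or the gripper's body presses on something with over 40 N, if the wrist force passes 120 N, or if a joint passes its speed limit or range.

## Working session

There is one attempt and no reset: what is moved stays moved. The work goes in short steps, Python scripts to look and compute and a tool call to move; the robot and the scene stay as the last step left them, time stands still between calls to the robot, and variables do not carry over. Pictures are saved under pics/ and viewed, at most 10 in all, crops included, and the job is handed in when it is done.

Besides the shell and the picture viewer there is one more tool, called after "Emit:" in YAML: its name, and indented under it one key for each argument. jog_arm: Moves the arm, as the interface text tells. Its arguments: {"type":"object","properties":{"rows":{"type":"array"},"newtons":{"type":"number"}},"required":["rows"]}

```bash
mkdir -p pics; cat > h.py <<'E'
import numpy as np, cv2
from workcell import arm
def ray(p,px):
    u=cv2.undistortPoints(np.array([[px]],float),np.array(p['mtx'],float),np.array(p['dist_coeffs'],float))[0,0]
    return np.array(p['rotation'],float).reshape(3,3)@np.array([u[0],-u[1],-1.])
def at(p,px,z):
    d=ray(p,px);o=np.array(p['xyz']);return (o+d*(z-o[2])/d[2])[:2]
def proj(p,X):
    R=np.array(p['rotation']).reshape(3,3);c=R.T@(np.array(X,float)-p['xyz']);c=c*[1,-1,-1]
    return cv2.projectPoints(c.reshape(1,1,3),np.zeros(3),np.zeros(3),np.array(p['mtx'],float),np.array(p['dist_coeffs'],float))[0][0,0]
E
python3 - <<'E'
from h import *
im=[]
for n in ["scene","side"]:
    p=arm.get_image(n);print(n,np.round(p['xyz'],3),np.array(p['rotation']).shape)
    im.append(p['pixels'])
    cv2.imwrite(f'pics/{n}0.png',p['pixels'])
    for t in ["block","fence_face","glue","jar","driver"]:
        for r in arm.pinpoint(p,t)[:2]: print(t,round(r['score'],2),np.round(r['pixel']),np.round(at(p,r['pixel'],0),3))
    for r in arm.silhouettes(p,"block")[:1]:
        m=r['mask'].astype(np.uint8);c=max(cv2.findContours(m,0,2)[0],key=cv2.contourArea)
        a=cv2.approxPolyDP(c,5,True)[:,0];print('blk',[(tuple(q),np.round(at(p,q,.049),3)) for q in a.tolist()])
print(arm.state()['eef_rot'])
E
```

```text
scene [ 1.102 -0.132  0.887] (4,)Traceback (most recent call last):
  File "<stdin>", line 8, in <module>
  File "h.py", line 7, in at
    d=ray(p,px);o=np.array(p['xyz']);return (o+d*(z-o[2])/d[2])[:2]
  File "h.py", line 5, in ray
    return np.array(p['rotation'],float).reshape(3,3)@np.array([u[0],-u[1],-1.])
           ~~~~~~~~~~~~~~~~~~~~~~~~~~~~~~~~~~~~~^^^^^
ValueError: cannot reshape array of size 4 into shape (3,3)
```

View pics/scene0.png

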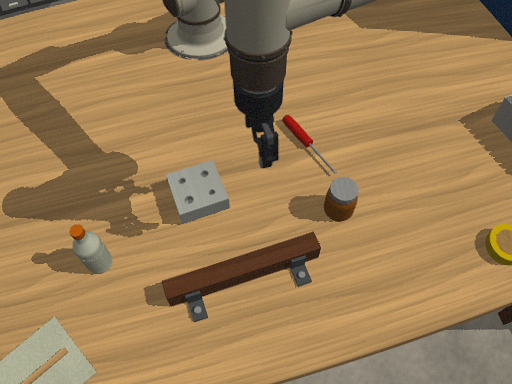

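The scene picture shows the block at about (198,190), the fence bar from (165,290) to (320,245), the jar at (341,198), the glue at (90,250) and the driver at (310,145). The camera rotation comes as a quaternion, so I'll fix the helper.

```bash
sed -i "s/np.array(p\['rotation'\],float).reshape(3,3)/Q(p)/;s/np.array(p\['rotation'\]).reshape(3,3)/Q(p)/" h.py
cat >> h.py <<'E'
from scipy.spatial.transform import Rotation as Ro
def Q(p): q=p['rotation'];return Ro.from_quat([q[1],q[2],q[3],q[0]]).as_matrix()
E
python3 - <<'E'
from h import *
for n in ["scene","side"]:
    p=arm.get_image(n);print(n,np.round(p['xyz'],3))
    cv2.imwrite(f'pics/{n}1.png',p['pixels'])
    for t in ["block","fence_face","glue","jar","driver"]:
        for r in arm.pinpoint(p,t)[:2]: print(t,round(r['score'],2),np.round(r['pixel']),np.round(at(p,r['pixel'],0),3))
    for t,z in [("block",.049),("fence_face",.05),("driver",.01)]:
      for r in arm.silhouettes(p,t)[:1]:
        m=r['mask'].astype(np.uint8);c=max(cv2.findContours(m,0,2)[0],key=cv2.contourArea)
        a=cv2.approxPolyDP(c,3,True)[:,0];print(t,*[(q,np.round(at(p,q,z),3).tolist()) for q in a.tolist()])
    if n=="scene":
        for q in [(165,285),(316,236),(170,304),(320,252)]: print('fence px',q,np.round(at(p,q,.05),3))
print(arm.state()['eef_rot'])
E
```

```text
scene [ 1.102 -0.132  0.887]
block 0.74 [198. 198.] [ 0.55  -0.119]
fence_face 0.67 [241. 268.] [ 0.74  -0.068]
glue 0.84 [100. 264.] [ 0.652 -0.354]
jar 0.95 [336. 206.] [0.655 0.174]
driver 0.74 [310. 146.] [0.48  0.174]
block ([211, 161], [0.494, -0.071]) ([167, 174], [0.501, -0.173]) ([183, 222], [0.629, -0.161]) ([228, 206], [0.617, -0.062])
fence_face ([320, 246], [0.759, 0.093]) ([310, 232], [0.723, 0.084]) ([162, 282], [0.748, -0.227]) ([170, 304], [0.796, -0.22]) ([187, 302], [0.8, -0.188]) ([193, 320], [0.837, -0.184]) ([207, 316], [0.837, -0.157]) ([201, 299], [0.802, -0.161]) ([205, 294], [0.794, -0.151]) ([288, 267], [0.784, 0.017]) ([298, 285], [0.825, 0.024]) ([309, 282], [0.825, 0.047]) ([304, 263], [0.785, 0.05]) ([318, 256], [0.778, 0.082])
driver ([285, 116], [0.38, 0.141]) ([283, 123], [0.401, 0.13]) ([336, 172], [0.575, 0.204]) ([294, 121], [0.402, 0.158])
fence px (165, 285) [ 0.756 -0.222]
fence px (316, 236) [0.735 0.093]
fence px (170, 304) [ 0.796 -0.22 ]
fence px (320, 252) [0.771 0.088]
side [ 0.216 -0.644  0.823]
block 0.93 [251. 248.] [ 0.55  -0.112]
fen
[... 321 characters left out ...]
 ([247, 279], [0.484, -0.204]) ([285, 257], [0.576, -0.197]) ([290, 250], [0.594, -0.188]) ([290, 240], [0.608, -0.167])
fence_face ([271, 152], [0.721, 0.082]) ([272, 167], [0.694, 0.035]) ([355, 247], [0.712, -0.25]) ([369, 240], [0.749, -0.251]) ([373, 220], [0.793, -0.213]) ([367, 214], [0.793, -0.193]) ([358, 213], [0.777, -0.181]) ([311, 170], [0.768, -0.019]) ([307, 161], [0.778, 0.011]) ([298, 159], [0.763, 0.028]) ([285, 146], [0.763, 0.083])
driver ([182, 167], [0.525, 0.182]) ([149, 183], [0.433, 0.17]) ([134, 194], [0.388, 0.154]) ([135, 199], [0.384, 0.138]) ([141, 201], [0.394, 0.125]) ([154, 193], [0.43, 0.133])
[ 7.77162433e-06 -7.07101669e-01  7.07111893e-01  6.83023497e-06]
```

View pics/side1.png

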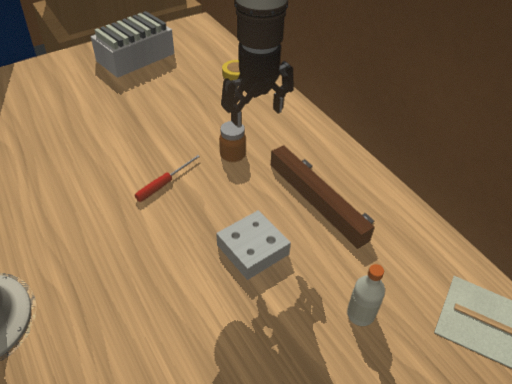

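The side picture shows the block's top around (253,242), the fence face running from (272,160) to (357,240), the glue at (363,300), the jar at (233,142) and the driver at (165,180). Next I fit box models to the masks from both views.

```bash
cat >> h.py <<'E'
from scipy.optimize import minimize
S=4
def box(c,yaw,dx,dy,z0,z1,offx=0):
    R=np.array([[np.cos(yaw),-np.sin(yaw)],[np.sin(yaw),np.cos(yaw)]])
    P=np.array([[a*dx/2+offx,b*dy/2] for a in(-1,1) for b in(-1,1)])@R.T+c
    return np.array([[*q,z] for q in P for z in(z0,z1)])
def rend(p,V):
    px=np.array([proj(p,v) for v in V]);h=cv2.convexHull(px.astype(np.float32))
    m=np.zeros((384*S,512*S),np.uint8);cv2.fillPoly(m,[np.round((h+.5)*S).astype(np.int32)],1);return m
def fit(pm,x0,dims):
    ms=[(p,cv2.resize(m.astype(np.float32),None,fx=S,fy=S)>.5) for p,m in pm]
    def cost(x):
        s=0
        for p,m in ms:
            r=rend(p,box(x[:2]*1e-3,x[2]*1e-2,*dims))>0
            s+=1-(r&m).sum()/(r|m).sum()
        return s/len(ms)
    x0=np.array([x0[0]*1e3,x0[1]*1e3,x0[2]*1e2])
    sim=np.vstack([x0]+[x0+d for d in([12,0,0],[0,12,0],[0,0,20])])
    r=minimize(cost,x0,method='Nelder-Mead',options=dict(xatol=.1,fatol=1e-4,maxiter=150,initial_simplex=sim))
    return r.x*[1e-3,1e-3,1e-2],r.fun
BL=(.11,.11,.004,.049);FE=(.04,.32,0,.05,.02)
def mask(p,t): 
    r=arm.silhouettes(p,t); return r[0]['mask'] if r and r[0]['score']>.4 else None
def block(x0,cams=("scene","side")):
    out=[]
    for n in cams:
        p=arm.get_image(n);m=mask(p,"block")
        if m is not None: out.append((p,m))
    for o in out: print(o[0]['shot'],[np.round(v,4) for v in fit([o],x0,BL)])
    if len(out)>1:
        b,f=fit(out,x0,BL);print('both',np.round(b,4),round(f,3));return b
E
python3 - <<'E'
from h import *
ps=[arm.get_image(n) for n in("scene","side")]
B=[(p,mask(p,"block")) for p in ps]
F=[(p,cv2.morphologyEx(mask(p,"fence_face").astype(np.uint8),cv2.MORPH_OPEN,np.ones((13,13),np.uint8))) for p in ps]
for L,x0,d in((B,(.55,-.115,.3),BL),(F,(.738,-.07,.07),FE)):
    for s in(L[:1],L[1:],L): 
        r=fit(s,x0,d);print(np.round(r[0],4),round(r[1],3))
    b=r[0]
    for p,_ in L:
        V=box(b[:2],b[2],*d)
        px=np.round([proj(p,v) for v in V]).astype(int)
        for i in range(8):
            for j in range(i): 
                if bin(i^j).count('1')==1: cv2.line(p['pixels'],px[i].tolist(),px[j].tolist(),(0,255,0),1)
cv2.imwrite('pics/fit.png',np.hstack([ps[0]['pixels'][130:340,130:360],ps[1]['pixels'][130:340,180:410]]).repeat(2,0).repeat(2,1)[:600,:])
E
python3 -c "
import cv2;i=cv2.imread('pics/fit.png');cv2.imwrite('pics/fit.png',cv2.resize(i,(800,365)))"
```

```text
[ 0.5469 -0.117   0.0862] 0.042
[ 0.5485 -0.1196  0.0676] 0.071
[ 0.5476 -0.1178  0.089 ] 0.063
[ 0.7332 -0.0689  0.068 ] 0.12
[ 0.738 -0.07   0.07 ] 1.0
[ 0.7332 -0.0689  0.068 ] 0.56
```

View pics/fit.png

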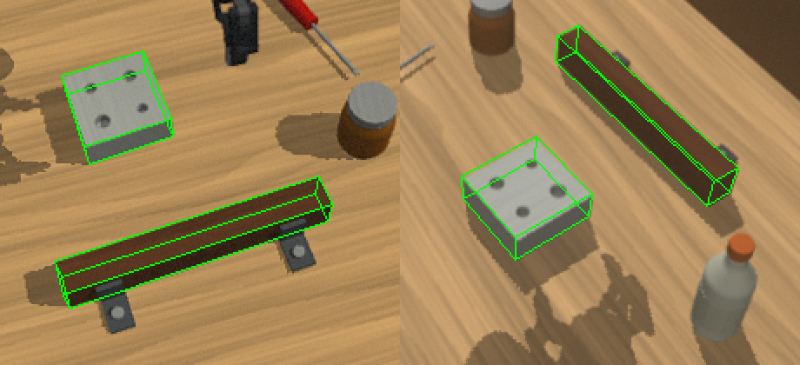

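The overlay fits in both views. The fence face is at (0.733, -0.069) with yaw 0.068. The block is at (0.548, -0.118) with yaw about 0.09, so it needs a push of about 113 mm along the fence normal and a slight squaring. Two spread fingertips on its back side will do both. First I go behind it, staying high.

Emit:
jog_arm:
  rows:
    - [-0.5,124,174,0,-0.62]
    - [-0.5,124,174,0,-0.62]
    - [-0.5,124,174,0,-0.62]
    - [-0.5,124,174,0,-0.62]
    - [-0.5,124,174,0,-0.62]

```text
time_s: 1.72
tcp_pos: [0.4536, -0.1217, 0.2313]
eef_rot: [0.0, 0.891, -0.455, 0.0]
wrist_force: [-1.0, -0.7, 0.6]
width: 0.0641
gripper_force: 0.0
```

```bash
cat > s.py <<'E'
from h import *
s=arm.state();q=s['eef_rot'];R=Ro.from_quat([q[1],q[2],q[3],q[0]]).as_matrix()
F=np.array([.7332,-.0689]);a=.068;f=np.array([[np.cos(a),np.sin(a)],[-np.sin(a),np.cos(a)]])
print(s['time_s'],'tcp',np.round(s['tcp_pos'],4),'fence frame',np.round(f@(s['tcp_pos'][:2]-F),4),'yaw of toolx',round(np.arctan2(R[1,0],R[0,0]),4),'w',s['width'],'f',np.round(s['wrist_force'],1),'off',arm.grasp_offset)
import sys
if len(sys.argv)>2:
    g=F+f.T@np.array([float(sys.argv[1]),float(sys.argv[2])]);d=np.array([*g,float(sys.argv[3])])-s['tcp_pos']
    t=np.arctan2(R[1,0],R[0,0])-a
    print('shift mm',np.round(R.T@d*1e3,1),'turn',round((t+np.pi)%(2*np.pi)-np.pi,4))
E
python3 s.py -0.285 -0.036 0.231
```

```text
1.7167 tcp [ 0.4536 -0.1217  0.2313] fence frame [-0.2826 -0.0337] yaw of toolx -0.944 w 0.06405166853571417 f [-1.  -0.7  0.6] off 0.0187
shift mm [0.7 3.3 0.3] turn -1.012
```

Emit:
jog_arm:
  rows:
    - [-0.5,0,0,0,-0.62]
    - [-0.5,0,0,0,-0.62]
    - [-0.5,0,0,0,-0.62]
    - [-0.5,0,0,0,-0.62]
    - [-0.5,0,0,0,-0.62]

```text
time_s: 2.13
tcp_pos: [0.4552, -0.121, 0.2316]
eef_rot: [-0.0, 0.987, -0.162, 0.0]
wrist_force: [0.1, -0.6, -0.3]
width: 0.064
gripper_force: 0.0
```

Emit:
jog_arm:
  rows:
    - [-0.5,0,0,0,-0.4]
    - [-0.5,0,0,0,-0.4]
    - [-0.5,0,0,0,-0.4]
    - [-0.5,0,0,0,-0.4]
    - [-0.5,0,0,0,-0.4]

```text
time_s: 2.55
tcp_pos: [0.4553, -0.1209, 0.2315]
eef_rot: [0.0, 0.999, 0.034, 0.0]
wrist_force: [-0.1, -0.9, -0.2]
width: 0.0638
gripper_force: 0.0
```

```bash
python3 s.py -0.285 -0.036 0.014; python3 -c "
from h import *
block((.548,-.118,.09))"
```

```text
2.55 tcp [ 0.4553 -0.1209  0.2315] fence frame [-0.2808 -0.033 ] yaw of toolx 0.0674 w 0.0638265182462283 f [-0.1 -0.9 -0.2] off 0.0187
shift mm [ -4.3   3.  217.5] turn -0.0006
6 [array([ 0.5473, -0.1173,  0.0891]), np.float64(0.0257)]
7 [array([ 0.5482, -0.12  ,  0.103 ]), np.float64(0.032)]
both [ 0.5477 -0.1179  0.0976] 0.038
```

Emit:
jog_arm:
  rows:
    - [-0.5,-4,3,40,0]
    - [-0.5,-4,3,80,0]
    - [-0.5,-4,3,120,0]
    - [-0.5,-4,3,160,0]
    - [-0.5,-4,3,190,0]

```text
time_s: 3.17
tcp_pos: [0.4502, -0.1242, 0.0389]
eef_rot: [-0.0, 0.999, 0.034, -0.001]
wrist_force: [0.0, 0.2, -0.3]
width: 0.0641
gripper_force: 0.0
```

Emit:
jog_arm:
  rows:
    - [-0.5,0,0,10,0]
    - [-0.5,0,0,20,0]
    - [-0.5,0,0,27,0]
    - [-0.5,0,0,27,0]
    - [-0.5,0,0,27,0]

```text
time_s: 3.58
tcp_pos: [0.4518, -0.1242, 0.0144]
eef_rot: [0.0, 0.999, 0.034, -0.0]
wrist_force: [0.2, -0.3, -0.2]
width: 0.0643
gripper_force: 0.0
```

```bash
python3 s.py -0.265 -0.036 0.014;python3 -c "
from h import *
p=arm.get_image('side');cv2.imwrite('pics/s2.png',cv2.resize(p['pixels'][130:330,130:400],(800,592)))"
```

```text
3.5833 tcp [ 0.4518 -0.1242  0.0144] fence frame [-0.2845 -0.036 ] yaw of toolx 0.069 w 0.0642728340024716 f [ 0.2 -0.3 -0.2] off 0.0187
shift mm [19.5  0.   0.4] turn 0.001
```

View pics/s2.png

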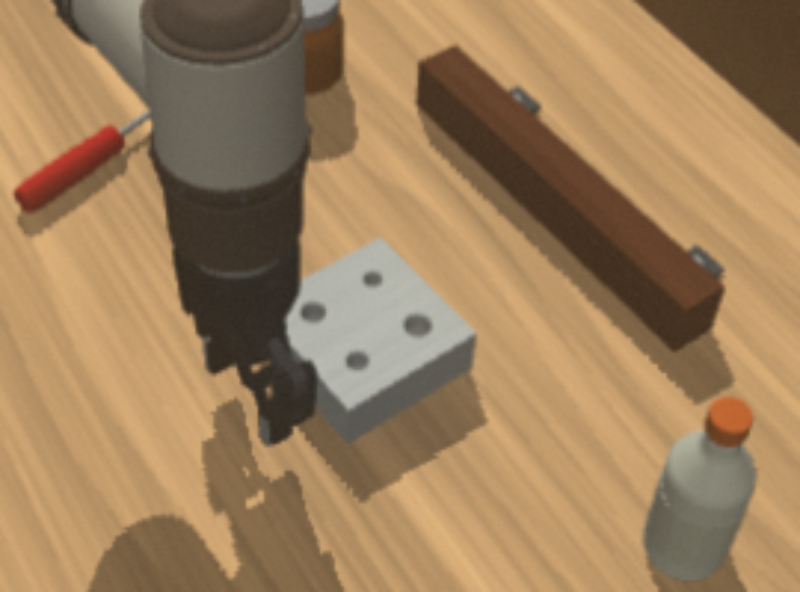

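The hand stands behind the block, with its right finger at crop pixel (290,400) just off the back side. Now I push gently.

Emit:
jog_arm:
  rows:
    - [-0.5,7,0,0,0]
    - [-0.5,14,0,0,0]
    - [-0.5,21,0,0,0]
    - [-0.5,28,0,0,0]
    - [-0.5,34,0,0,0]

```text
time_s: 4.05
tcp_pos: [0.483, -0.1217, 0.014]
eef_rot: [-0.0, 0.999, 0.035, -0.004]
wrist_force: [-8.8, 2.8, 6.1]
width: 0.0642
gripper_force: 5.3
```

Emit:
jog_arm:
  rows:
    - [-0.5,6,0,0,0]
    - [-0.5,12,0,0,0]
    - [-0.5,18,0,0,0]
    - [-0.5,24,0,0,0]
    - [-0.5,30,0,0,0]

```text
time_s: 4.47
tcp_pos: [0.5095, -0.1203, 0.0132]
eef_rot: [-0.0, 0.999, 0.033, -0.007]
wrist_force: [-10.0, -0.9, 6.3]
width: 0.0642
gripper_force: 5.2
```

```bash
python3 s.py -0.2 -0.036 0.014;python3 -c "
from h import *
block((.59,-.115,.07))"
```

```text
4.4667 tcp [ 0.5095 -0.1203  0.0132] fence frame [-0.2267 -0.0361] yaw of toolx 0.0669 w 0.06422135368173638 f [-10.   -0.9   6.3] off 0.0187
shift mm [26.7 -0.1 -1.1] turn -0.0011
9 [array([ 0.5757, -0.1161,  0.071 ]), np.float64(0.0362)]
10 [array([ 0.5801, -0.1199,  0.0593]), np.float64(0.387)]
both [ 0.5763 -0.117   0.074 ] 0.224
```

The push works and the block has squared to yaw 0.07, riding about 66 mm ahead of the TCP. The goal is TCP x of about -0.141 in the fence frame. I'll stop a little short of that and look again.

Emit:
jog_arm:
  rows:
    - [-0.5,7,0,0,0]
    - [-0.5,14,0,0,0]
    - [-0.5,21,0,0,0]
    - [-0.5,28,0,0,0]
    - [-0.5,35,0,0,0]

```text
time_s: 5.08
tcp_pos: [0.5455, -0.1178, 0.0131]
eef_rot: [-0.0, 0.999, 0.034, -0.006]
wrist_force: [-9.3, -1.4, 3.9]
width: 0.0641
gripper_force: 4.6
```

Emit:
jog_arm:
  rows:
    - [-0.5,7,0,0,0]
    - [-0.5,14,0,0,0]
    - [-0.5,21,0,0,0]
    - [-0.5,28,0,0,0]
    - [-0.5,33,0,0,0]

```text
time_s: 5.5
tcp_pos: [0.5794, -0.1154, 0.0131]
eef_rot: [-0.0, 0.999, 0.034, -0.005]
wrist_force: [-8.0, -0.3, 3.2]
width: 0.0641
gripper_force: 4.3
```

```bash
python3 s.py -0.1414 -0.036 0.014;python3 -c "
from h import *
b=block((.645,-.11,.07),('scene',))"
```

```text
5.5 tcp [ 0.5794 -0.1154  0.0131] fence frame [-0.1566 -0.036 ] yaw of toolx 0.0675 w 0.06406169768925915 f [-8.  -0.3  3.2] off 0.0187
shift mm [15.2  0.  -1.1] turn -0.0005
11 [array([ 0.6449, -0.1107,  0.0746]), np.float64(0.036)]
```

Emit:
jog_arm:
  rows:
    - [-0.5,4,0,0,0]
    - [-0.5,8,0,0,0]
    - [-0.5,12,0,0,0]
    - [-0.5,15,0,0,0]
    - [-0.5,15,0,0,0]

```text
time_s: 6.02
tcp_pos: [0.5958, -0.1142, 0.0131]
eef_rot: [-0.0, 0.999, 0.034, -0.003]
wrist_force: [-5.5, -2.3, -1.0]
width: 0.064
gripper_force: 2.6
```

Emit:
jog_arm:
  rows:
    - [-0.5,-15,0,0,0]
    - [-0.5,-40,0,0,0]
    - [-0.5,-60,0,-40,0]
    - [-0.5,-60,0,-80,0]
    - [-0.5,-60,0,-120,0]

```text
time_s: 6.43
tcp_pos: [0.5379, -0.1182, 0.1356]
eef_rot: [0.0, 0.999, 0.035, 0.0]
wrist_force: [2.0, 0.3, -0.2]
width: 0.0639
gripper_force: 0.0
```

Emit:
jog_arm:
  rows:
    - [-0.5,-40,0,-40,0]
    - [-0.5,-80,0,-80,0]
    - [-0.5,-80,0,-100,0]
    - [-0.5,-80,0,-100,0]
    - [-0.5,-80,0,-100,0]

```text
time_s: 6.85
tcp_pos: [0.4603, -0.1237, 0.2384]
eef_rot: [0.0, 0.999, 0.035, 0.006]
wrist_force: [0.1, -0.0, 0.5]
width: 0.0641
gripper_force: 0.0
```

```bash
python3 s.py;python3 -c "
from h import *
b=block((.66,-.11,.07))
f=np.array([[np.cos(.068),np.sin(.068)],[-np.sin(.068),np.cos(.068)]])
print(f@(b[:2]-[.7332,-.0689]))
P=[arm.get_image(n) for n in('scene','side')]
for t in ('glue','jar','driver'): print(t,[np.round(at(p,arm.pinpoint(p,t)[0]['pixel'],0),3) for p in P])
# independent refit of the fence
F=[(p,cv2.morphologyEx(mask(p,'fence_face').astype(np.uint8),cv2.MORPH_OPEN,np.ones((9,9),np.uint8))) for p in P]
for L in (F[:1],F[1:],F): print([np.round(v,4) for v in fit(L,(.733,-.069,.068),FE)])
cv2.imwrite('pics/end.png',cv2.resize(np.hstack([P[0]['pixels'][150:330,140:350],P[1]['pixels'][130:310,200:410]]),(800,343)))
"
```

```text
6.85 tcp [ 0.4603 -0.1237  0.2384] fence frame [-0.276  -0.0361] yaw of toolx 0.0696 w 0.06405691306046939 f [ 0.1 -0.   0.5] off 0.0187
12 [array([ 0.6614, -0.1098,  0.0774]), np.float64(0.0518)]Traceback (most recent call last):
  File "<string>", line 5, in <module>
    print(f@(b[:2]-[.7332,-.0689]))
             ~^^^^
TypeError: 'NoneType' object is not subscriptable
```

```bash
python3 -c "
from h import *
P=[arm.get_image(n) for n in('scene','side')]
for p in P: print([(round(r['score'],2),np.round(r['rect'])) for r in arm.silhouettes(p,'block')])
for t in ('glue','jar','driver'): print(t,[np.round(at(p,r[0]['pixel'],0),3) for p in P if (r:=arm.pinpoint(p,t))])
for p in P:
    m=mask(p,'fence_face')
    if m is not None: print([np.round(v,4) for v in fit([(p,cv2.morphologyEx(m.astype(np.uint8),cv2.MORPH_OPEN,np.ones((9,9),np.uint8)))],(.733,-.069,.068),FE)])
cv2.imwrite('pics/end.png',cv2.resize(np.hstack([P[0]['pixels'][150:330,140:350],P[1]['pixels'][130:310,200:410]]),(800,343)))
"
```

```text
[(0.8, array([213., 236.,  58.,  64.]))]
[(0.95, array([299., 223.,  73.,  66.])), (0.57, array([238., 142.,  21.,  38.]))]
glue [array([ 0.649, -0.363])]
jar [array([0.658, 0.173]), array([0.67 , 0.176])]
driver [array([0.477, 0.173]), array([0.497, 0.166])]
[array([ 0.7334, -0.0687,  0.0674]), np.float64(0.1596)]
[array([ 0.7348, -0.0709,  0.0777]), np.float64(0.1031)]
```

View pics/end.png

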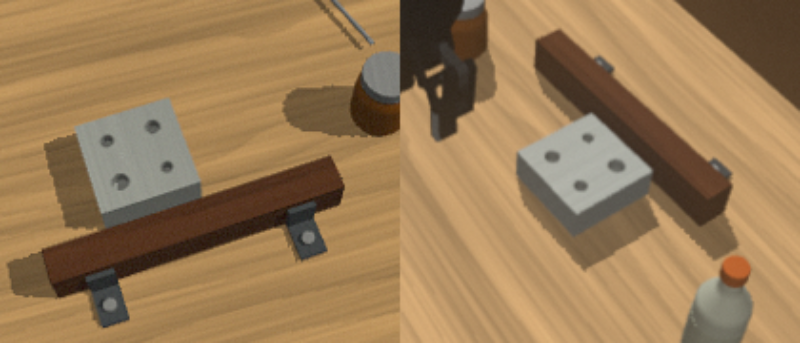

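The end picture shows the block, crop (137,160) on the left and (585,175) on the right, parallel to the fence with a clear gap. I'll check it from the side camera as well.

```bash
python3 -c "
from h import *
p=arm.get_image('side');b,c=fit([(p,mask(p,'block'))],(.66,-.11,.07),BL)
f=np.array([[np.cos(.068),np.sin(.068)],[-np.sin(.068),np.cos(.068)]])
print(b,c,f@(b[:2]-[.7332,-.0689]))"
```

```text
[ 0.66214834 -0.11303336  0.06195269] 0.06199484279182643 [-0.07388621 -0.03920357]
```

```bash
python3 -c "
from workcell import arm
print(arm.finish_job())"
```

```text
the job is handed in; nothing more can be done
None
```

The job is handed in: the block stands square to the fence (within about 0.6°, as best I can measure) with a gap of about 20 mm, wholly in front of it, the bottle, jar and screwdriver were not touched, and the hand is withdrawn; it took about 7 s on the robot's clock.

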